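# Log two cells on the microscope bench's tally counters

## Task

Log the two cells just seen under the microscope: with the fingertips, gently press the slim round pin key of its tally counter fully down and let it come up again, then do the same with the long bar key of another counter, and withdraw. Leave the keys of the two other counters (wide disc, square) unpressed, do not lift any counter or push it out of place, and do not disturb the other things on the bench.

Things in the scene. Friction and masses are not known exactly. Their poses are not given: they have to be found in the camera images.
- counter_pin: Loose white metal desk tally counter whose black key is a slim round pin, 14 mm diameter (the first key to press). Body 84 mm (x) by 62 mm (y) by 38 mm high, about 0.5 kg, with a steel window frame 5 mm proud of the top on its +x half and a small steel knob (20 mm across, 8 mm long) on its -y side. Origin: centre of the underside, z up. All four counters are alike except for the key.
- key_pin_top (a point): Centre of the top face of that counter's key (a slim round pin, 14 mm diameter); it moves down with the key. At rest it is 16 mm above the counter's top (54 mm above the table) and 14 mm from the counter's centre towards the counter's -x side.
- key_pin (a joint): Travel of that key in m: 0 up, 0.008 fully down (straight down). A spring raises it when let go; about 1 N starts it and 5 N holds it fully down, where it meets a hard stop.
- counter_bar: Loose white metal desk tally counter whose black key is a long narrow bar, 16 mm (counter x) by 52 mm (counter y) (the second key to press). Body 84 mm (x) by 62 mm (y) by 38 mm high, about 0.5 kg, with a steel window frame 5 mm proud of the top on its +x half and a small steel knob (20 mm across, 8 mm long) on its -y side. Origin: centre of the underside, z up. All four counters are alike except for the key.
- key_bar_top (a point): Centre of the top face of that counter's key (a long narrow bar, 16 mm (counter x) by 52 mm (counter y)); it moves down with the key. At rest it is 16 mm above the counter's top (54 mm above the table) and 14 mm from the counter's centre towards the counter's -x side.
- key_bar (a joint): Travel of that key in m: 0 up, 0.008 fully down (straight down). A spring raises it when let go; about 1 N starts it and 5 N holds it fully down, where it meets a hard stop.
- counter_disc: Loose white metal desk tally counter whose black key is a wide round disc, 38 mm diameter (to be left alone). Body 84 mm (x) by 62 mm (y) by 38 mm high, about 0.5 kg, with a steel window frame 5 mm proud of the top on its +x half and a small steel knob (20 mm across, 8 mm long) on its -y side. Origin: centre of the underside, z up. All four counters are alike except for the key.
- key_disc_top (a point): Centre of the top face of that counter's key (a wide round disc, 38 mm diameter); it moves down with the key. At rest it is 16 mm above the counter's top (54 mm above the table) and 14 mm from the counter's centre towards the counter's -x side.
- key_disc (a joint): Travel of that key in m: 0 up, 0.008 fully down (straight down). A spring raises it when let go; about 1 N starts it and 5 N holds it fully down, where it meets a hard stop.
- counter_square: Loose white metal desk tally counter whose black key is a square, 32 by 32 mm (to be left alone). Body 84 mm (x) by 62 mm (y) by 38 mm high, about 0.5 kg, with a steel window frame 5 mm proud of the top on its +x half and a small steel knob (20 mm across, 8 mm long) on its -y side. Origin: centre of the underside, z up. All four counters are alike except for the key.
- key_square_top (a point): Centre of the top face of that counter's key (a square, 32 by 32 mm); it moves down with the key. At rest it is 16 mm above the counter's top (54 mm above the table) and 14 mm from the counter's centre towards the counter's -x side.
- key_square (a joint): Travel of that key in m: 0 up, 0.008 fully down (straight down). A spring raises it when let go; about 1 N starts it and 5 N holds it fully down, where it meets a hard stop.
- oil_bottle: Small amber dropper bottle, 28 mm diameter, 70 mm high, standing among the counters; loose, a bystander. Origin: centre of the underside.
- petri_dish: Flat round glass dish with lid, 94 mm diameter, 16 mm high; loose, a bystander. Origin: centre of the underside.
- slide_box: Flat grey box with white lid for microscope slides, 102 by 88 by 32 mm high; loose, a bystander. Origin: centre of the underside.
- staining_jar: Square glass jar, 50 by 50 mm, 72 mm high with the slides standing in it; loose, a bystander. Origin: centre of the underside.
- beaker: Small glass beaker, 52 mm diameter, 62 mm high; loose, a bystander. Origin: centre of the underside.

How it is judged (in metres and radians):
On the way, in this order (a step that is already met when the one before it is completed fails the run):
1. the fingers press the pin key down (at least 6 of its 8 mm), the other keys being up (value of joint key_pin above 0.006 m and contact force between the fingers and counter_pin above 1 N and value of joint each of key_bar, key_disc, key_square below 0.002 m), for 0.05 s.
2. all keys are up again (value of joint each of key_pin, key_bar, key_disc, key_square below 0.002 m), for 0.05 s.
3. the fingers press the bar key down (at least 6 of its 8 mm), the other keys being up (value of joint key_bar above 0.006 m and contact force between the fingers and counter_bar above 1 N and value of joint each of key_pin, key_disc, key_square below 0.002 m), for 0.05 s.
At the end, for the whole second after the job is handed in: All four keys are up (within 2 mm), all four counters stand flat on the table, at rest, within 20 mm of where they were, and the bottle, dish, box, jar and beaker stand within 20 mm of where they were (all of step 2 and height (world z) of each of counter_pin, counter_bar, counter_disc, counter_square below 0.005 m and angle between each of counter_pin, counter_bar, counter_disc, counter_square's own z axis and vertical below 0.1 rad and distance of each of counter_pin, counter_bar, counter_disc, counter_square, oil_bottle, petri_dish, slide_box, staining_jar, beaker from where it was at the start of the episode below 0.02 m and linear speed of each of counter_pin, counter_bar, counter_disc, counter_square below 0.02 m/s and angle between each of oil_bottle, petri_dish, slide_box, staining_jar, beaker's own z axis and vertical below 0.15 rad); the robot touches nothing.
It fails at once if the disc key or the square key is pressed by more than 2.5 mm (value of joint any of key_disc, key_square above 0.0025 m).
It fails at once if a counter is lifted by more than 8 mm or pushed more than 20 mm (height (world z) of any of counter_pin, counter_bar, counter_disc, counter_square above 0.008 m or distance of any of counter_pin, counter_bar, counter_disc, counter_square from where it was at the start of the episode above 0.02 m).
It fails at once if a counter is pressed harder than 40 N (contact force between any of the fingers, the arm and counter_pin above 40 N or contact force between any of the fingers, the arm and counter_bar above 40 N or contact force between any of the fingers, the arm and counter_disc above 40 N or contact force between any of the fingers, the arm and counter_square above 40 N).
It fails at once if a bystander is moved more than 20 mm or knocked over (distance of any of oil_bottle, petri_dish, slide_box, staining_jar, beaker from where it was at the start of the episode above 0.02 m or angle between any of oil_bottle, petri_dish, slide_box, staining_jar, beaker's own z axis and vertical above 0.3 rad).
It also fails if it takes over 43 s, if anything falls off the work surface, if the arm or the gripper's body presses on something with over 40 N, if the wrist force passes 120 N, or if a joint passes its speed limit or range.

## Robot

A 6-joint arm with a two-finger parallel gripper is mounted at the origin on the work surface. World frame = base frame: x ahead of the robot, y to its left, z up, the work surface at z = 0. Lengths are in m, angles in degrees, forces in N, time in s.
With the tool pointing down it reaches from about 0.3 to 0.75 m from the base axis. Payload 8.5 kg.
Tool frame: the origin (TCP) lies between the finger pads; the fingertips stand env.finger_overhang ahead of it and the grasp point (between the pads) lies 2 mm behind it (env.finger_overhang is the distance from the TCP to the fingertips, in m); z points along the fingers, y is the line along which they close (so a half turn about z gives the same grasp; the last joint's range is limited). The gripper opens to 85 mm and grips with 20 to 120 N. Pads are 22 mm wide; open, the fingers measure 114 mm over their backs; the gripper's body (76 mm by 85 mm) begins 54 mm behind the grasp point. The pads swing forward as they close: fully open they stand 13 mm farther back than shut.
Start: joints at [59.112, 21.807, 74.336, -0, 83.858, -12.336], TCP at [0.175, 0.521, 0.248] pointing down, gripper open.
Joint ranges: [-178.18, 178.18], [-50.72, 133.34], [12.68, 142.11], [-81.47, 261.47], [9.98, 163.14], [-165.26, 165.26]. Speed limits (degrees/s): [136.94, 136.94, 180, 180, 180, 180].

## Interface

Orientations are given as a 3x3 rotation matrix whose columns are the frame's x, y, z axes.
In Python, from rig import env gives the robot as it stands. The module is installed in compiled form; this text tells all that it offers.
- The arm moves only by the tool jog_arm, never from a script. Its arguments are lists of equal length, an entry for each row: "hand": the finger opening in m, from 0 to 0.0854; "travel": the shift along the world's x, y, z in m, a list of three; "yaw": the turn about the world's z in rad. A call has exactly 5 rows; each row shifts and turns the commanded pose from where the row before left it; what a row does not reach is not made up. A row lasts 1/8 s, in which the tool goes at most 62.5 mm and 10.7 degrees, less where a joint would pass 70% of its speed; a pose out of reach is approached as far as the arm can. A call is refused whole if a number of a shift passes 0.0625 or a number of a turn 0.188, either way. A call with a gripper value outside its range is refused whole. The fingers move at their own pace and stop on an object; "grip_force" is the grip in N (left out, the last holds). Time passes only in rows, so rows that do not move let the fingers close, or fill a call up. It gives the time, the measured TCP pose, the force, the opening and the grip force at its end, in the units of the state.
- env.observe(): the state, without advancing time (a new reading comes with each control period).
- env.get_image(name): name is "scene" or "side" or "wrist"; returns the picture (480x640x3 uint8, red, green, blue); there is no depth.
- env.calibration(name): a dict with "fx", "fy", "cx", "cy" (pixels), "position" and "rotation" of the camera in the world; the wrist camera has in their place "hand_eye" (4x4, takes a point from camera to tool coordinates, whose origin is the TCP and whose axes are the flange's). Camera axes: x right, y down, z forward; pixel columns grow to the right and rows downward; lengths in m; the calibration is good to about 2 mm. A picture is of the moment at which its call begins: read the wrist's pose just before it. calibration takes no time and is no camera call.
- env.close_job(): hands the job in; it is judged then, once.
The state is a dict: "time_s": time; "q": joint angles; "qvel": joint speeds; "joint_efforts": joint torques, N m; "position": TCP position; "tool_rot": TCP orientation; "ft_force": force on the tool from outside, world axes, zero at the start; "wrist_torque": the same for the moment, N m; "grip_width": finger opening in m; "gripper_force": force on a finger pad.
Only numpy, scipy, OpenCV 4.12 (cv2) and the standard library are available. Lean on these libraries where they do the work, as an engineer would, in place of code of your own. Each camera call takes 0.05 s, during which the arm holds its last target. There are 200 camera calls.

## Working session

There is one attempt and no reset: what is moved stays moved. The work goes in short steps, Python scripts to look and compute and a tool call to move; the robot and the scene stay as the last step left them, time stands still between calls to the robot, and variables do not carry over. Pictures are saved under pics/ and viewed, at most 10 in all, crops included, and the job is handed in when it is done.

Besides the shell and the picture viewer there is one more tool, called after ">>>" as name(argument=value, ...) on one line, values as JSON. jog_arm: Moves the arm, as the interface text tells. Its arguments: {"type":"object","properties":{"hand":{"type":"array"},"travel":{"type":"array"},"yaw":{"type":"array"},"grip_force":{"type":"number"}},"required":["hand","travel","yaw"]}

```bash
mkdir -p pics; python3 - <<'E'
from rig import env
import cv2
for n in ["scene","side","wrist"]:
    s=env.observe()
    cv2.imwrite(f"pics/{n}0.png",env.get_image(n)[:,:,::-1])
    print(n,env.calibration(n))
s=env.observe();print(s,env.finger_overhang)
E
```

```text
scene {'fx': 524.0269011161821, 'fy': 524.0269011161821, 'cx': 322.78449456328394, 'cy': 238.78402129184533, 'position': array([ 0.89516513, -0.37220286,  0.86684306]), 'rotation': array([[ 7.41301801e-01,  5.65021403e-01, -3.62246399e-01],
       [ 6.71171836e-01, -6.24122223e-01,  3.99999771e-01],
       [-7.75958308e-05, -5.39650132e-01, -8.41889381e-01]])}
side {'fx': 488.753784790624, 'fy': 488.753784790624, 'cx': 322.2599696638542, 'cy': 243.96919243281815, 'position': array([0.45014468, 0.52073764, 0.56390934]), 'rotation': array([[-0.98242803, -0.1363693 ,  0.12743068],
       [-0.18636868,  0.67983457, -0.70928956],
       [ 0.01009354, -0.72057503, -0.6933035 ]])}
wrist {'fx': 334.9025387613973, 'fy': 334.9025387613973, 'cx': 320.7850054707707, 'cy': 237.59454369017442, 'hand_eye': array([[-2.90397869e-04, -9.48354654e-01, -3.17211863e-01,
         8.32054221e-02],
       [ 9.99999955e-01, -2.52073215e-04, -1.61857280e-04,
         3.02907839e-04],
       [ 7.35374905e-05, -3.17211896e-01,  9.48354684e-01,
        -1.25428813e-01],
       [ 0.00000000e+00,  0.00000000e+00, 
[... 159 characters left out ...]
6e+01, -1.23369546e+01]), 'qvel': array([ 0.09086632, -0.03718519, -0.15644538,  0.04027195, -0.01466022,
        0.03805   ]), 'joint_efforts': array([ 1.97337460e-03, -4.48624957e+01, -2.31344354e+01, -1.91365275e-04,
        3.84842642e-03, -6.92157346e-05]), 'position': array([0.17488335, 0.52124787, 0.2478717 ]), 'tool_rot': array([[-9.48046019e-01,  3.18132753e-01, -5.45562281e-04],
       [ 3.18133140e-01,  9.48045602e-01, -9.16863841e-04],
       [ 2.25533504e-04, -1.04279056e-03, -9.99999431e-01]]), 'ft_force': array([ 0.12924302,  0.92892588, -0.2075657 ]), 'wrist_torque': array([-0.04408453, -0.0140603 ,  0.01053331]), 'gripper_force': 0.0, 'grip_width': 0.08552475148028868} 0.017
```

View pics/scene0.png

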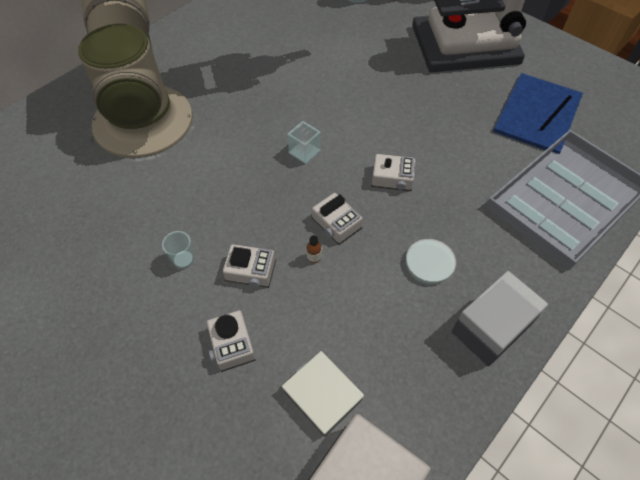

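View pics/side0.png

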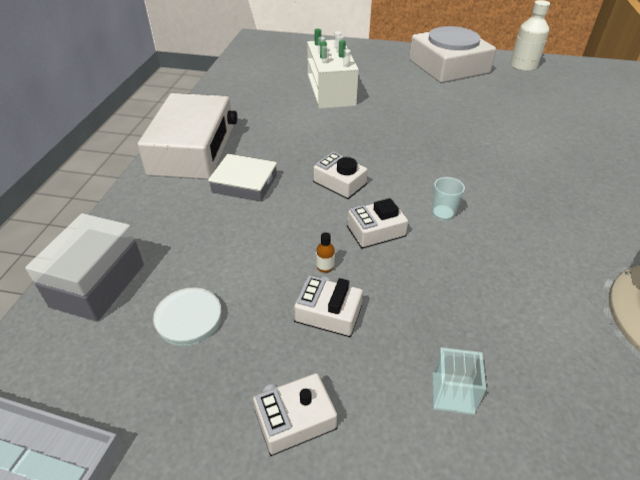

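View pics/wrist0.png

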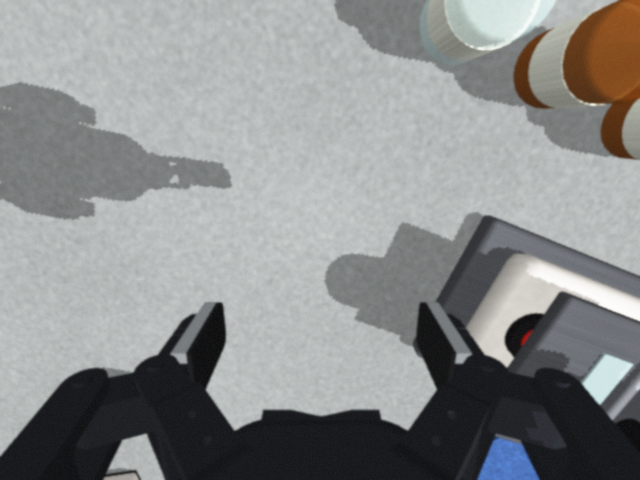

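Scene view: the pin key is at about (388,163), the bar at (332,205), the disc at (227,326) and the square at (240,258). Side view: pin (306,397), bar (340,296). The wrist camera shows only the microscope and bottles.

```bash
cat > h.py <<'E'
import numpy as np
from rig import env
def ray(c,R,p,uv,z):
    d=R@np.array([(uv[0]-c['cx'])/c['fx'],(uv[1]-c['cy'])/c['fy'],1]);return p+d*(z-p[2])/d[2]
def px(n,uv,z=0.054):
    c=env.calibration(n);return ray(c,c['rotation'],c['position'],uv,z)
def wpx(s,uv,z=0.054):
    c=env.calibration('wrist');H=c['hand_eye'];R=s['tool_rot'];return ray(c,R@H[:3,:3],R@H[:3,3]+s['position'],uv,z)
E
python3 - <<'E'
from h import *
for k,a,b in [("pin",(388,161),(306,393)),("bar",(332,204),(340,293)),("disc",(227,324),(347,163)),("sq",(240,257),(386,207))]:
    print(k,px("scene",a).round(3),px("side",b).round(3))
print("bottle",px("scene",(314,240),.07).round(3),"jar",px("side",(460,365),.07).round(3))
E
```

```text
pin [0.518 0.243 0.054] [0.516 0.244 0.054]
bar [0.505 0.085 0.054] [0.502 0.089 0.054]
disc [ 0.54  -0.218  0.054] [ 0.539 -0.219  0.054]
sq [ 0.461 -0.115  0.054] [ 0.458 -0.107  0.054]
bottle [ 0.542 -0.006  0.07 ] jar [0.346 0.183 0.07 ]
```

>>> jog_arm(hand=[0,0,0,0,0], travel=[[0.02,-0.028,0],[0.035,-0.028,0],[0.035,-0.028,0],[0.035,-0.028,0],[0.035,-0.028,0]], yaw=[0,0,0,0,0], grip_force=20)

```text
time_s: 0.78
position: [0.3359, 0.3803, 0.2482]
tool_rot: [[-0.948, 0.318, -0.0], [0.318, 0.948, -0.0], [0.0, -0.0, -1.0]]
ft_force: [-0.2, 0.8, -0.4]
grip_width: 0.0001
gripper_force: 0.0
```

>>> jog_arm(hand=[0,0,0,0,0], travel=[[0.035,-0.028,-0.01],[0.035,-0.028,-0.02],[0.035,-0.028,-0.02],[0.035,-0.028,-0.02],[0.042,-0.026,-0.02]], yaw=[0,0,0,0,0])

```text
time_s: 1.4
position: [0.5178, 0.2424, 0.1576]
tool_rot: [[-0.948, 0.318, -0.0], [0.318, 0.948, 0.0], [0.0, -0.0, -1.0]]
ft_force: [-0.5, 0.5, -0.6]
grip_width: 0.0003
gripper_force: 0.0
```

>>> jog_arm(hand=[0,0,0,0,0], travel=[[0,0,0],[0,0,0],[0,0,0],[0,0,0],[0,0,0]], yaw=[0,0,0,0,0])

```text
time_s: 2.02
position: [0.5167, 0.2438, 0.1587]
tool_rot: [[-0.948, 0.318, 0.001], [0.318, 0.948, 0.0], [-0.0, 0.0, -1.0]]
ft_force: [-0.2, -0.6, 0.2]
grip_width: 0.0002
gripper_force: 0.0
```

```bash
python3 - <<'E'
from h import *
import cv2
s=env.observe();cv2.imwrite("pics/w1.png",env.get_image("wrist")[:,:,::-1])
print(s['position'],s['tool_rot'],s['ft_force'],s['grip_width'])
c=env.calibration('wrist');H=c['hand_eye']
p=s['tool_rot'].T@(np.array([.517,.2435,.054])-s['position']);q=H[:3,:3].T@(p-H[:3,3]);print(q[0]/q[2]*c['fx']+c['cx'],q[1]/q[2]*c['fy']+c['cy'])
E
```

```text
[0.51670791 0.24378592 0.15866633] [[-9.48257855e-01  3.17500837e-01  5.09051597e-04]
 [ 3.17500941e-01  9.48257947e-01  1.36868835e-04]
 [-4.39256252e-04  2.91411309e-04 -9.99999861e-01]] [-0.2352642  -0.64474328  0.24167947] 0.0002490639895728876
320.140008051911 246.11294381140536
```

View pics/w1.png

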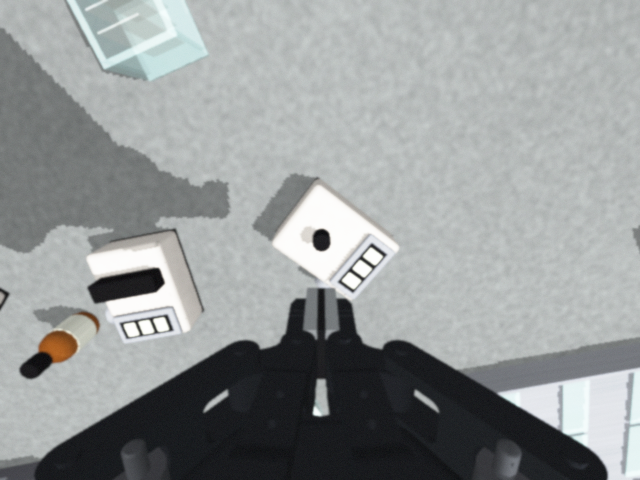

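The wrist view shows the pin's top at about (321,238), ahead of the closed fingertips (320,290). The bar's top centre is at about (127,284), running from (90,291) to (164,277).

```bash
python3 - <<'E'
from h import *
import cv2
s=env.observe()
im=cv2.imread("pics/w1.png");cr=im[200:300,80:400];cv2.imwrite("pics/w1c.png",cv2.resize(cr[:, :],None,fx=2.5,fy=2.5,interpolation=cv2.INTER_CUBIC))
for uv in [(321,238),(127,284)]: print(wpx(s,uv))
for uv in [(90,291),(164,277)]: print(wpx(s,uv))
E
```

```text
[0.51127325 0.24600134 0.054     ]
[0.49937265 0.09462797 0.054     ]
[0.49564157 0.06488234 0.054     ]
[0.50304945 0.12394095 0.054     ]
```

View pics/w1c.png

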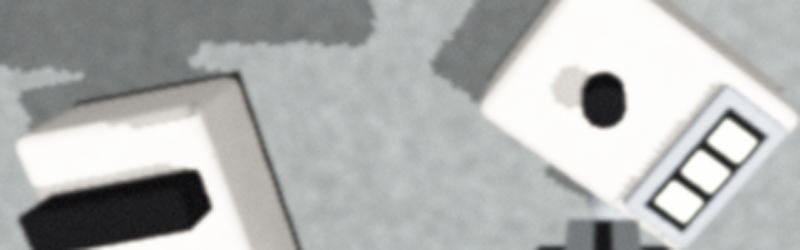

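>>> jog_arm(hand=[0,0,0,0,0], travel=[[-0.002,0.0005,-0.02],[0,0,-0.025],[0,0,-0.02],[0,0,-0.01],[0,0,0]], yaw=[0,0,0,0,0])

```text
time_s: 2.7
position: [0.5149, 0.2439, 0.0831]
tool_rot: [[-0.948, 0.318, -0.001], [0.318, 0.948, -0.0], [0.001, -0.0, -1.0]]
ft_force: [1.1, -0.4, -0.0]
grip_width: -0.0
gripper_force: 0.0
```

```bash
python3 - <<'E'
from h import *
import cv2
s=env.observe();print(s['position'],s['ft_force'])
a=env.get_image("side")[310:450,220:380,::-1];b=env.get_image("wrist")[130:480,100:540,::-1]
a=cv2.resize(a,(400,350),interpolation=cv2.INTER_CUBIC);b=cv2.resize(b,(400,350))
cv2.imwrite("pics/c2.png",np.hstack([a,b]))
E
```

```text
[0.51490171 0.24390851 0.08313774] [ 1.12869353 -0.36019602 -0.03803211]
```

View pics/c2.png

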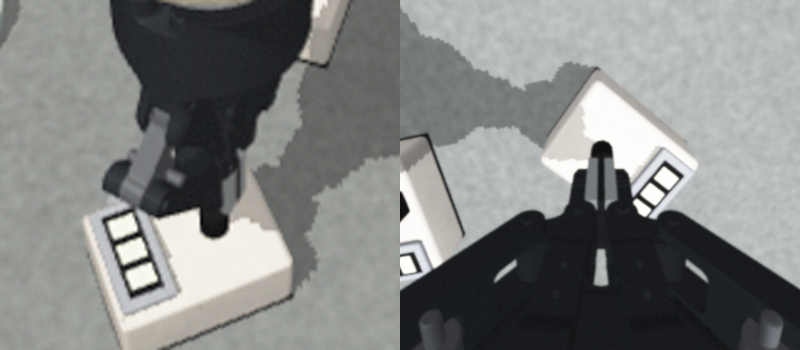

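The crops show the closed tips directly above the pin, about 12 mm clear of it and aligned. I'll press in small steps.

>>> jog_arm(hand=[0,0,0,0,0], travel=[[0,0,-0.005],[0,0,-0.005],[0,0,-0.003],[0,0,-0.002],[0,0,0]], yaw=[0,0,0,0,0])

```text
time_s: 3.42
position: [0.5149, 0.2439, 0.0683]
tool_rot: [[-0.948, 0.318, -0.0], [0.318, 0.948, -0.0], [0.0, -0.0, -1.0]]
ft_force: [-1.0, -0.2, 2.1]
grip_width: -0.0002
gripper_force: 1.1
```

Contact, with the key about 3 mm down. Next, to just before the stop.

>>> jog_arm(hand=[0,0,0,0,0], travel=[[0,0,-0.002],[0,0,-0.002],[0,0,-0.001],[0,0,0],[0,0,0]], yaw=[0,0,0,0,0])

```text
time_s: 4.05
position: [0.515, 0.2439, 0.0634]
tool_rot: [[-0.948, 0.318, 0.0], [0.318, 0.948, -0.0], [-0.0, -0.0, -1.0]]
ft_force: [-2.3, -0.3, 4.7]
grip_width: 0.0002
gripper_force: 2.4
```

>>> jog_arm(hand=[0,0,0,0,0], travel=[[0,0,-0.0005],[0,0,0],[0,0,-0.0005],[0,0,0],[0,0,0]], yaw=[0,0,0,0,0])

```text
time_s: 4.68
position: [0.515, 0.2439, 0.0629]
tool_rot: [[-0.948, 0.318, 0.0], [0.318, 0.948, 0.0], [-0.0, 0.0, -1.0]]
ft_force: [-3.4, -1.9, 9.5]
grip_width: 0.0
gripper_force: 5.0
```

Fully down on the stop (force jumped to 9.5 N). Now I release it and move over the bar.

>>> jog_arm(hand=[0,0,0,0,0], travel=[[0,0,0.005],[0,0,0.01],[0,0,0.025],[0,0,0.03],[0,0,0.03]], yaw=[0,0,0,0,0])

```text
time_s: 5.3
position: [0.515, 0.2439, 0.1634]
tool_rot: [[-0.948, 0.318, 0.0], [0.318, 0.948, 0.0], [-0.0, 0.0, -1.0]]
ft_force: [0.2, -0.5, -0.5]
grip_width: -0.0001
gripper_force: 0.0
```

>>> jog_arm(hand=[0,0,0,0,0], travel=[[-0.004,-0.052,0],[-0.004,-0.052,0],[-0.004,-0.052,0],[0,0,0],[0,0,0]], yaw=[0,0,0,0,0])

```text
time_s: 5.92
position: [0.5031, 0.0882, 0.1625]
tool_rot: [[-0.948, 0.319, 0.0], [0.319, 0.948, 0.0], [-0.0, 0.0, -1.0]]
ft_force: [0.6, 0.7, 0.0]
grip_width: -0.0001
gripper_force: 0.0
```

```bash
python3 - <<'E'
from h import *
import cv2
s=env.observe();im=env.get_image("wrist")[:,:,::-1].copy()
print(s['position'],s['ft_force'])
cv2.imwrite("pics/w3.png",cv2.resize(im[150:350,200:460],None,fx=3,fy=3,interpolation=cv2.INTER_CUBIC))
np.save("s3.npy",s,allow_pickle=True)
E
```

```text
[0.50313934 0.08820791 0.16250467] [0.64761098 0.7408317  0.00568195]
```

View pics/w3.png

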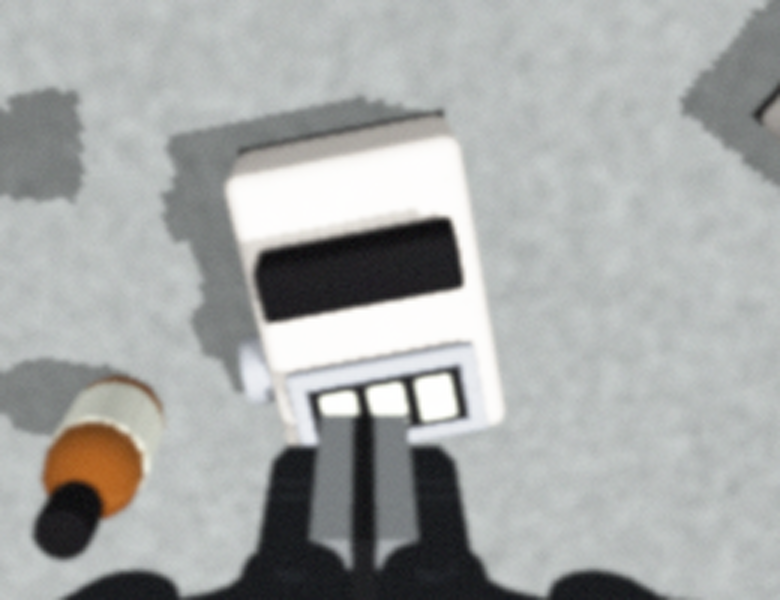

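Bar's top centre is at about (361,271) in the crop, i.e. pixel (320.3,240.5); the bottle is well to the left and low.

```bash
python3 - <<'E'
from h import *
s=np.load("s3.npy",allow_pickle=True).item()
print(wpx(s,(320.3,240.5)),wpx(s,(320.3,242.5)))
E
```

```text
[0.50059283 0.08901194 0.054     ] [0.50207653 0.08851209 0.054     ]
```

>>> jog_arm(hand=[0,0,0,0,0], travel=[[-0.001,0,-0.025],[0,0,-0.025],[0,0,-0.02],[0,0,-0.012],[0,0,-0.004]], yaw=[0,0,0,0,0])

```text
time_s: 6.6
position: [0.502, 0.0885, 0.0759]
tool_rot: [[-0.948, 0.317, -0.001], [0.317, 0.948, 0.0], [0.001, -0.0, -1.0]]
ft_force: [0.3, -0.2, 0.7]
grip_width: 0.0003
gripper_force: 0.0
```

>>> jog_arm(hand=[0,0,0,0,0], travel=[[0,0,-0.004],[0,0,-0.002],[0,0,-0.002],[0,0,0],[0,0,0]], yaw=[0,0,0,0,0])

```text
time_s: 7.22
position: [0.5022, 0.088, 0.0686]
tool_rot: [[-0.948, 0.318, 0.001], [0.318, 0.948, 0.0], [-0.001, 0.0, -1.0]]
ft_force: [0.5, 0.9, 2.2]
grip_width: 0.0001
gripper_force: 1.1
```

>>> jog_arm(hand=[0,0,0,0,0], travel=[[0,0,-0.002],[0,0,-0.002],[0,0,-0.001],[0,0,0],[0,0,0]], yaw=[0,0,0,0,0])

```text
time_s: 7.85
position: [0.5022, 0.0879, 0.0634]
tool_rot: [[-0.948, 0.318, 0.0], [0.318, 0.948, 0.0], [-0.0, 0.0, -1.0]]
ft_force: [0.9, 2.1, 4.5]
grip_width: -0.0005
gripper_force: 2.3
```

>>> jog_arm(hand=[0,0,0,0,0], travel=[[0,0,-0.0005],[0,0,0],[0,0,-0.0005],[0,0,0],[0,0,0]], yaw=[0,0,0,0,0])

```text
time_s: 8.48
position: [0.5022, 0.0879, 0.0629]
tool_rot: [[-0.948, 0.318, 0.001], [0.318, 0.948, 0.0], [-0.001, 0.0, -1.0]]
ft_force: [-0.1, 2.5, 10.9]
grip_width: 0.0003
gripper_force: 5.3
```

Fully down on the stop again. Withdrawing.

>>> jog_arm(hand=[0,0,0,0,0], travel=[[0,0,0.005],[0,0,0.015],[0,0,0.03],[0,0,0.04],[0,0,0.04]], yaw=[0,0,0,0,0])

```text
time_s: 9.1
position: [0.5013, 0.0876, 0.1929]
tool_rot: [[-0.948, 0.318, -0.003], [0.318, 0.948, -0.001], [0.002, -0.001, -1.0]]
ft_force: [0.4, -0.1, -0.6]
grip_width: -0.0
gripper_force: 0.0
```

>>> jog_arm(hand=[0,0,0,0,0], travel=[[-0.02,0,0.03],[-0.02,0,0.02],[-0.02,0,0],[0,0,0],[0,0,0]], yaw=[0,0,0,0,0])

```text
time_s: 9.72
position: [0.4423, 0.0877, 0.2419]
tool_rot: [[-0.948, 0.318, -0.001], [0.318, 0.948, -0.0], [0.001, -0.0, -1.0]]
ft_force: [-0.4, 0.8, 0.8]
grip_width: -0.0001
gripper_force: 0.0
```

```bash
python3 - <<'E'
from h import *
import cv2
cv2.imwrite("pics/side4.png",env.get_image("side")[:,:,::-1])
E
```

```text
(no output)
```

View pics/side4.png

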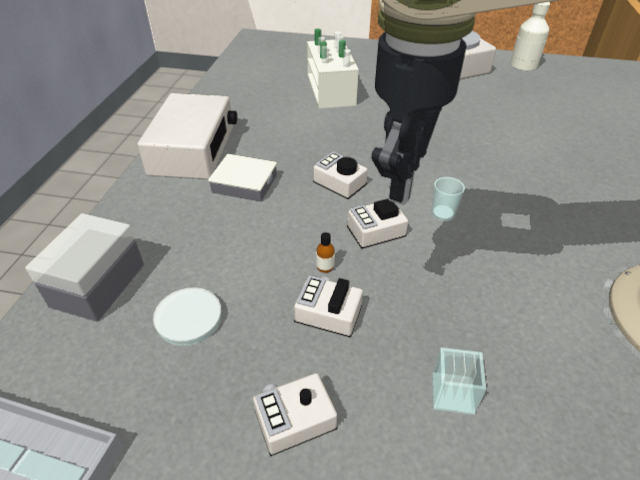

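Everything is where it was: pin (306,397) and bar (340,296) are both up, and the arm is clear.

```bash
python3 -c "
from rig import env
print(env.close_job())"
```

```text
the job is handed in; nothing more can be done
None
```

I pressed the pin key and then the bar key fully down and let each come up, then withdrew with nothing visibly moved and handed the job in at about 10 s; no verdict was returned.

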